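Find the filter turret's index notch by feel and lock it

TASK

Put the filter of the microscope's light source into the beam: turn the bar knob on top of its filter turret slowly clockwise until you feel the turret drop into its hidden index notch, and leave it sitting there. Then push the red lock plunger beside the knob gently all the way down, so that the turret is locked, and let go without disturbing the other things on the bench.

Things in the scene. Friction and masses are not known exactly. Their poses are not given: they have to be found in the camera images.
- lamp_house: the light source: white metal housing, 240 (x) x 200 (y) x 115 mm high, bolted down; origin at the centre of its underside, front panel with switch towards its -x. On top sits the filter turret: a fixed round aluminium drum with a black cover, 168 mm across, cover 141 mm above the table. A capped light port sticks out at -y, lower than the drum.
- turret_axis (a point): fixed point on the turning axis, on the drum's cover, 141 mm above the table, 28 mm towards the housing's -x from its origin. Inside, a spring ball drops into the one V notch of the index disc. The disc sits at a different angle in every lamp and nothing shows it. Let go within about 0.05 rad of the notch's middle, the knob draws itself into the middle and stays.
- knob_grip (a point): middle of the knob's grip bar, on the turning axis, 163 mm above the table; turns with the knob. The light grey bar is 48 mm long (this point's x axis, level), 14 mm wide (y axis) and runs from 147 to 178 mm above the table; under it a black round skirt 54 mm across. Where the bar points tells nothing about the notch.
- turret_knob (a joint): knob angle, rad, grows clockwise seen from above, stops at 0 and 1.75, starts at 0 to 0.15; at 0 the bar lies 0.7 anticlockwise of the housing's x. Even drag of 0.1 N m; the notch lies between 0.5 and 1.4: from 0.08 before its middle the resistance dips by 0.25 N m (the knob pulls ahead), past the middle it rises to 0.4, and 0.08 beyond the ball is out. Never spin it above 3 rad/s.
- plunger_top (a point): centre of the top face of the red lock plunger, moves with it: a red round head 20 mm across and 10 mm high on a steel stem in a steel collar (18 mm across, 8 mm high), 66 mm from the knob's axis towards the housing's +y. Its top stands 167.5 mm above the table when out, 159.5 mm when fully down.
- lock_plunger (a joint): how far the lock plunger is pressed down, m: 0 out (at the start), 0.008 fully down. It slides straight down against about 3 N of friction and stays where it is left (no spring). With the turret in its notch the pin enters the index disc; otherwise it stops hard on the disc after about 2 mm and must not be forced: over 25 N on the plunger bends it.
- dust_cap_mid (a point): black round plastic dust cap, 44 mm across and 14 mm high, lying on the rear of the housing's top; its centre, half-way up. A bystander.
- spare_filter: spare blue filter in an aluminium ring, 34 mm across, 8 mm high, flat on the table in front of the light source; origin at the centre of its underside. A bystander.
- objective_can: grey plastic objective canister, 39 mm across, 60 mm high, standing to the right of the light source; origin at the centre of its underside. A bystander.
- oil_bottle: small amber bottle, 30 mm across, 70 mm high, standing to the left of the light source; origin at the centre of its underside. A bystander.
- slide_box: open blue box full of glass slides, 100 x 88 x 34 mm, on the right; origin at the centre of its underside. A bystander.
- screwdriver: orange-handled screwdriver, 160 mm long, lying on the left. A bystander.
- sample_jar: sample jar with white cap, 52 mm across, 65 mm high, on the left; origin at the centre of its underside. A bystander.

How it is judged:
By the outcome, as a careful person would: the job done as asked, in the order asked, and still so for the second after the job is handed in, with the robot touching nothing.
It also fails if it takes over 72 s, if anything falls off the work surface, if the arm or the gripper's body presses on something with over 40 N, if the wrist force passes 120 N, or if a joint passes its speed limit or range.

ROBOT

A 7-joint arm with a two-finger parallel gripper is mounted at the origin on the work surface. World frame = base frame: x ahead of the robot, y to its left, z up, the work surface at z = 0. Lengths are in m, angles in rad, forces in N, time in s.
With the tool pointing down it reaches from about 0.425 to 0.875 m from the base axis. Payload 8.4 kg.
Tool frame: the origin (TCP) lies midway between the tips of the shut fingers; the grasp point (between the pads) lies 19 mm behind it; y points along the fingers, x is the direction in which the jaws open and shut, and the axes are right-handed (so a half turn about y gives the same grasp; the last joint's range is limited). The gripper opens to 85 mm and grips with 20 to 120 N. Pads are 22 mm wide; open, the fingers measure 114 mm over their backs; the gripper's body (76 mm by 85 mm) begins 54 mm behind the grasp point. The pads swing forward as they close: fully open they stand 13 mm farther back than shut.
Start: joints at [-0.099, 0.333, 0.04, 1.465, -0.013, 1.343, -0.059], TCP at [0.65, -0, 0.231] pointing down, gripper open.
Joint ranges: [-2.58, 2.58], [-0.38, 2.09], [-1.3, 1.39], [0.25, 2.4], [-1.5, 4.64], [0.08, 2.09], [-2.65, 2.65]. Speed limits (rad/s): [2.22, 2.22, 2.79, 2.79, 3.14, 3.14, 3.14].

INTERFACE

Orientations are given as a rotation vector (axis times angle).
In Python, from rig import bot gives the robot as it stands.
- The arm moves only by the tool apply_moves, never from a script. Its argument "increments" is a list of rows, each a list of 3 entries, a list of its own where there are three numbers: the shift along the tool's x, y, z in m, then the turn, a rotation vector about the tool's x, y, z in degrees, then the finger opening in m, from 0 to 0.0854. A call has exactly 8 rows; each row shifts and turns the commanded pose from where the row before left it, along the tool's axes as they then stand; what a row does not reach is not made up. A row lasts 1/10 s, in which the tool goes at most 50 mm and 8.59 degrees, less where a joint would pass 70% of its speed; a pose out of reach is approached as far as the arm can. A call is refused whole if a number of a shift passes 0.05 or a number of a turn 8.59, either way. A call with a gripper value outside its range is refused whole. The fingers move at their own pace and stop on an object; "squeeze" is the grip in N (left out, the last holds). Time passes only in rows, so rows that do not move let the fingers close, or fill a call up. It gives the time, the measured TCP pose, the force and the opening at its end, in the units of the state.
- bot.state(): the state, without advancing time (a new reading comes with each control period).
- bot.get_image(name): name is "scene" or "side" or "wrist"; returns a dict with "frame" (480x640x3 uint8, red, green, blue), "vfov" (degrees; the focal length in pixels is half the picture's height over the tangent of half this angle, whatever the lens; pixels are square), "cx", "cy" (the principal point, pixels), "eye" and "rotation" of the camera in the world. Camera axes: x right, y down, z forward; pixel columns grow to the right and rows downward; lengths in m; the calibration is good to about 2 mm. A picture is of the moment at which its call begins. There is no depth.
- bot.hand_in(): hands the job in, once; it reports no verdict.
The state is a dict: "clock": time; "joint_positions": joint angles; "joint_velocities": joint speeds; "joint_efforts": joint torques, N m; "position": TCP position; "tool_rot": TCP orientation; "force": force on the tool from outside, world axes, zero at the start; "moment": the same for the moment, N m; "grip_width": opening from 0.0 (shut) to 1.0 (fully open).
Only numpy, scipy, OpenCV 4.12 (cv2) and the standard library are available. Lean on these libraries where they do the work, as an engineer would, in place of code of your own. Each camera call takes 0.05 s, during which the arm holds its last target.

## Working session

There is one attempt and no reset: what is moved stays moved. The work goes in short steps, Python scripts to look and compute and a tool call to move; the robot and the scene stay as the last step left them, time stands still between calls to the robot, and variables do not carry over. Pictures are saved under pics/ and viewed, and the job is handed in when it is done.

Besides the shell and the picture viewer there is one more tool, called after ">>>" by a JSON object that holds its "method" and its "body". apply_moves: Moves the arm, as the interface text tells. Its arguments: {"type":"object","properties":{"increments":{"type":"array"},"squeeze":{"type":"number"}},"required":["increments"]}

```bash
mkdir -p pics; ls
cat > h.py <<'E'
import numpy as np,cv2
from rig import bot
def ray(c,u,v):
    f=240/np.tan(np.radians(c['vfov'])/2)
    d=np.array([(u-c['cx'])/f,(v-c['cy'])/f,1.]); return np.array(c['eye']),np.array(c['rotation'])@d
def onz(c,u,v,z):
    e,d=ray(c,u,v); return e+d*(z-e[2])/d[2]
def proj(c,p):
    f=240/np.tan(np.radians(c['vfov'])/2)
    q=np.array(c['rotation']).T@(np.array(p)-np.array(c['eye'])); return q[0]/q[2]*f+c['cx'],q[1]/q[2]*f+c['cy']
def save(c,n): cv2.imwrite('pics/'+n,cv2.cvtColor(c['frame'],cv2.COLOR_RGB2BGR))
E
python3 - <<'E'
from h import *
import pickle
C={n:bot.get_image(n) for n in('scene','side','wrist')}
pickle.dump(C,open('c0.pkl','wb'))
for n,c in C.items(): save(c,n+'0.png'); print(n,c['eye'],c['vfov'],c['cx'],c['cy'],np.round(c['rotation'],3).tolist())
print(bot.state())
E
```

```text
pics
scene [1.00811286 0.86737343 0.9369464 ] 44.883538233234816 318.65668846682587 243.40114604588857 [-0.664, -2.576, 1.229]
side [-0.1309081  -0.85127169  0.97909638] 49.634871383634064 313.4283538774095 232.79449379597705 [-2.127, 0.757, -0.361]
wrist [0.65076116 0.07963114 0.37125281] 65.77916182056664 324.3747201722159 235.83743068849049 [2.828, 0.0, -0.002]
{'clock': 0.15, 'joint_positions': array([-0.09919262,  0.33376747,  0.03988423,  1.46606134, -0.01335985,
        1.34325667, -0.05853298]), 'joint_velocities': array([ 0.00124201, -0.000869  ,  0.00052626, -0.00171538, -0.00017138,
       -0.00062467, -0.00114586]), 'joint_efforts': array([ 1.83829346e-03, -6.59043789e+01,  1.36682332e+00, -4.05872834e+01,
        1.70135766e-02,  9.73434420e-03, -6.22943548e-05]), 'position': array([ 6.49663008e-01, -4.54627713e-05,  2.30616852e-01]), 'tool_rot': array([-1.57091917e+00,  1.00319865e-03,  9.15836990e-04]), 'force': array([ 0.04734521,  0.30408182, -0.94919052]), 'moment': array([-0.04406467,  0.03585109, -0.05143988]), 'grip_width': 0.9964316141526983}
```

```bash
sed -i "s/np.array(c\['rotation'\])/R(c)/g" h.py
cat >> h.py <<'E'
def R(c): return cv2.Rodrigues(np.array(c['rotation'],float))[0]
E
echo ok
```

```text
ok
```

View pics/scene0.png

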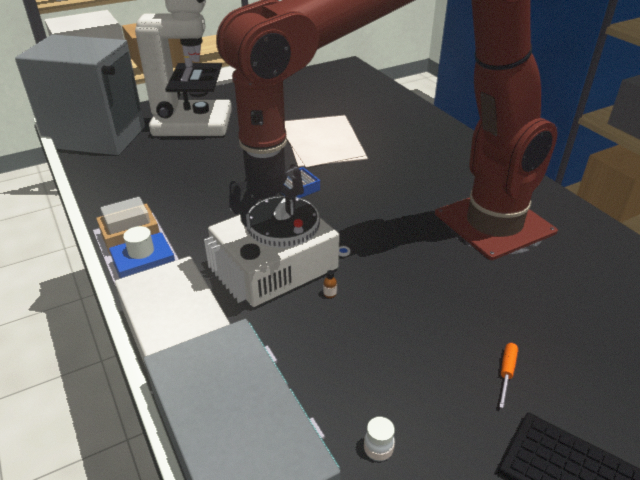

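View pics/side0.png

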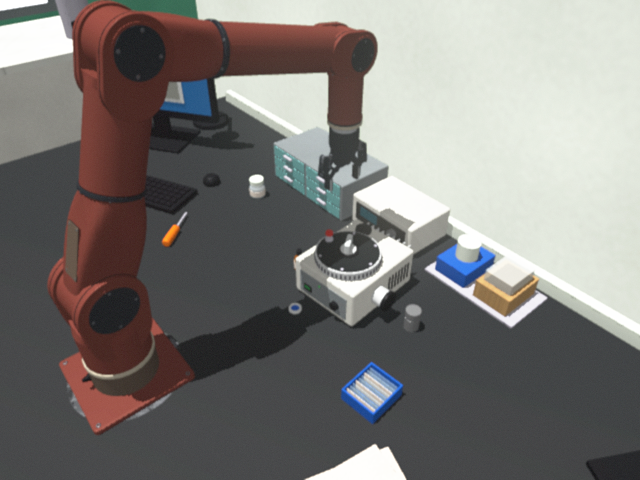

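View pics/wrist0.png

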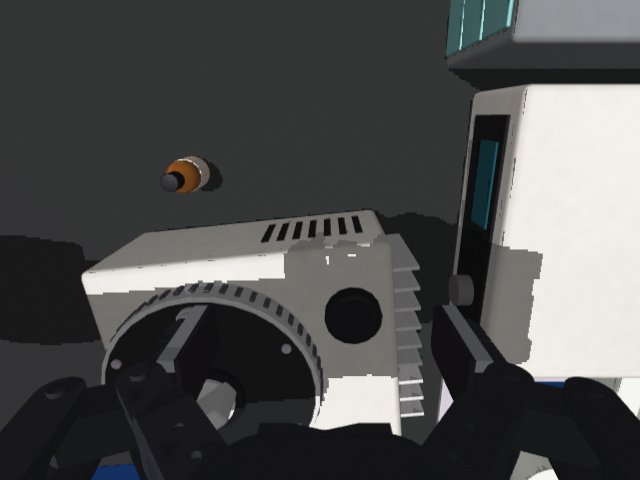

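Run:
```python
from h import *
import pickle
C=pickle.load(open('c0.pkl','rb'))
for n,(x,y) in {'scene':(200,180),'side':(285,215)}.items():
    f=cv2.cvtColor(C[n]['frame'],cv2.COLOR_RGB2BGR)[y:y+120,x:x+150]
    cv2.imwrite(f'pics/{n}0z.png',cv2.resize(f,None,fx=5,fy=5,interpolation=cv2.INTER_CUBIC))
    hsv=cv2.cvtColor(C[n]['frame'],cv2.COLOR_RGB2HSV)[y:y+120,x:x+150]
    m=(((hsv[...,0]<8)|(hsv[...,0]>172))&(hsv[...,1]>130)&(hsv[...,2]>60)).astype('uint8')
    k,l,s,ce=cv2.connectedComponentsWithStats(m)
    for i in range(1,k): 
        if s[i,4]>5: print(n,s[i]+np.array([x,y,0,0,0]),ce[i]+[x,y])
```

```text
scene [294 219   9   8  62] [297.91935484 222.58064516]
side [326 230   7   6  36] [328.86111111 232.61111111]
```

```bash
sleep 1
```

```text
(no output)
```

View pics/scene0z.png

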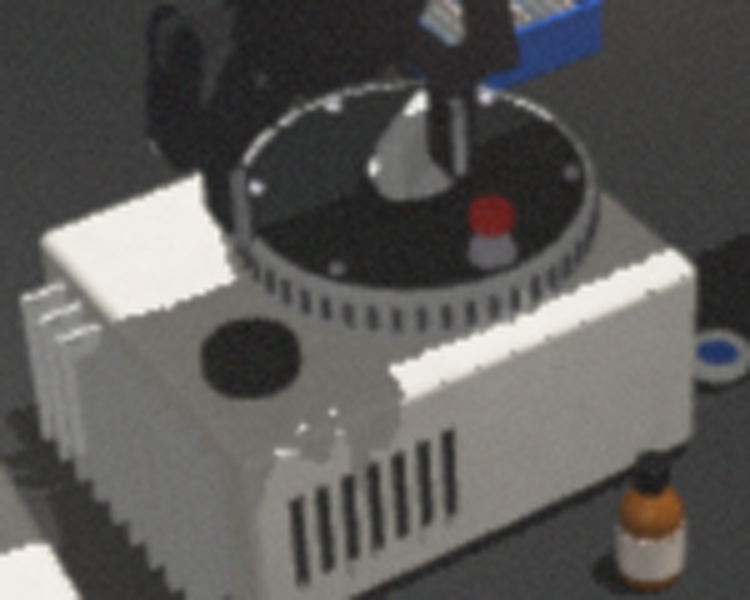

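View pics/side0z.png

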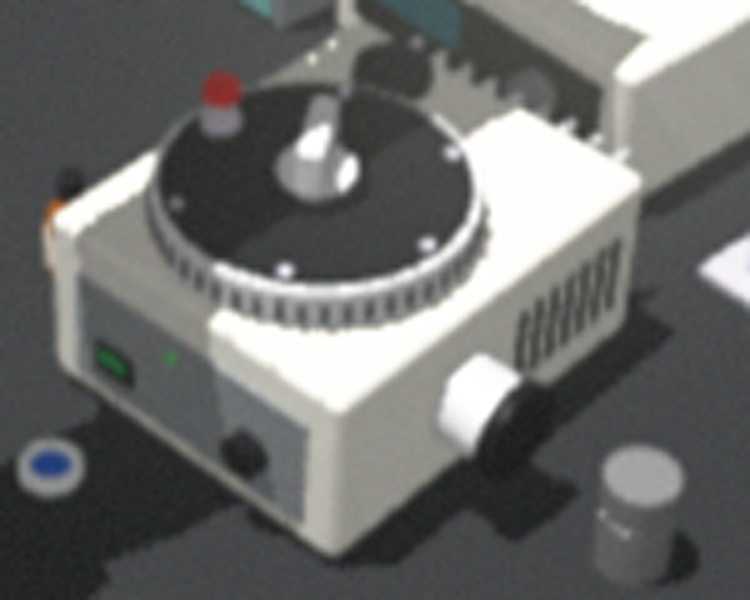

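Run:
```python
from h import *
import pickle
C=pickle.load(open('c0.pkl','rb'))
def tri(a,b):
    A=np.zeros((3,3));v=np.zeros(3)
    for e,d in(a,b):
        d=d/np.linalg.norm(d);P=np.eye(3)-np.outer(d,d);A+=P;v+=P@e
    return np.linalg.solve(A,v)
a=ray(C['scene'],297.9,222.6);b=ray(C['side'],328.9,232.6)
print('plunger',tri(a,b),onz(C['scene'],297.9,222.6,.1625),onz(C['side'],328.9,232.6,.1625))
# rim points zoomed, outer top edge
P={'scene':[(235,185),(598,170),(270,120),(330,85),(430,290),(300,270),(560,110)],'side':[(150,185),(487,190),(240,290),(350,300),(430,268),(180,250)]}
O={'scene':(200,180),'side':(285,215)}
for n in P:
    pts=np.array([onz(C[n],x/5+O[n][0],y/5+O[n][1],.139)[:2] for x,y in P[n]])
    A=np.c_[2*pts,np.ones(len(pts))];s=np.linalg.lstsq(A,(pts**2).sum(1),rcond=None)[0]
    print(n,s[:2],np.sqrt(s[2]+s[0]**2+s[1]**2))
c=C['wrist']
for uv in[(215,400),(353,316)]: print(onz(c,*uv,.129),onz(c,*uv,.178))
print(proj(c,tri(a,b)))
```

```text
plunger [ 0.55569005 -0.05748995  0.16207834] [ 0.55561309 -0.05665755  0.1625    ] [ 0.55576394 -0.05806914  0.1625    ]
scene [ 0.55856726 -0.12688394] 0.0851012670177883
side [ 0.56038808 -0.12751497] 0.08392442292883164
[ 0.56275258 -0.13729133  0.129     ] [ 0.5805539  -0.09341485  0.178     ]
[ 0.67155442 -0.06112043  0.129     ] [ 0.66734861 -0.03265089  0.178     ]
(np.float64(178.64671627286523), np.float64(337.11886001258114))
```

>>> {"method": "apply_moves", "body": {"increments": [[[-0.011,0,-0.025],[0,0,0],0.085],[[-0.011,0,-0.025],[0,0,0],0.085],[[-0.011,0,-0.025],[0,0,0],0.085],[[-0.011,0,-0.025],[0,0,0],0.085],[[-0.011,0,-0.025],[0,0,0],0.085],[[-0.011,0,-0.025],[0,0,0],0.085],[[-0.011,0,-0.025],[0,0,0],0.085],[[-0.011,0,-0.025],[0,0,0],0.085]]}}

```text
clock: 0.95
position: [0.5612, -0.2009, 0.2311]
tool_rot: [-1.571, 0.0, 0.0]
force: [0.4, -0.1, -0.6]
grip_width: 0.993
```

Run:
```python
from h import *
import pickle
bot.get_image('scene')
c=bot.get_image('wrist');save(c,'w1.png');pickle.dump(c,open('w1.pkl','wb'))
s=bot.state();print({k:np.round(s[k],3) for k in('clock','position','tool_rot','joint_positions','moment','force')})
print(c['eye'],proj(c,(.5595,-.1255,.178)),proj(c,(.5557,-.0575,.1675)))
```

```text
{'clock': np.float64(1.05), 'position': array([ 0.56 , -0.205,  0.231]), 'tool_rot': array([-1.573,  0.006, -0.004]), 'joint_positions': array([ 0.147,  0.223,  0.151,  1.609, -0.032,  1.313,  0.296]), 'moment': array([-0.041,  0.018,  0.042]), 'force': array([ 0.196, -0.696,  0.311])}
[ 0.56052669 -0.12661254  0.3718049 ] (np.float64(322.72197938185826), np.float64(112.14469594116065)) (np.float64(313.6007297888151), np.float64(-41.673635425524594))
```

View pics/w1.png

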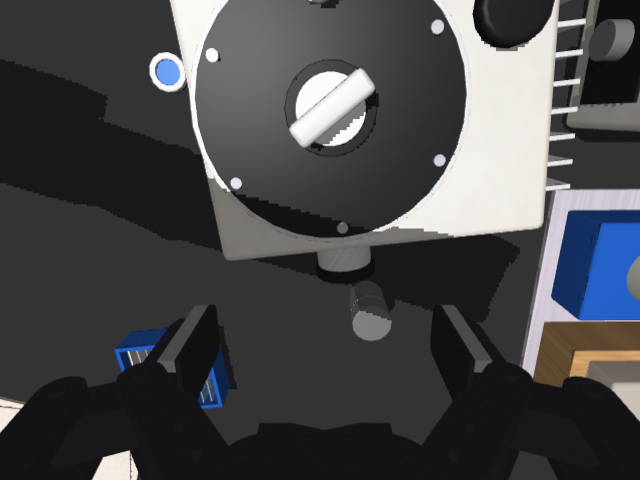

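Run:
```python
from h import *
import pickle
c=pickle.load(open('w1.pkl','rb'))
f=cv2.cvtColor(c['frame'],cv2.COLOR_RGB2BGR)[40:180,260:400]
cv2.imwrite('pics/w1z.png',cv2.resize(f,None,fx=4,fy=4,interpolation=cv2.INTER_CUBIC))
for z,ps in((.178,[(292,127),(306,147),(360,69),(374,88)]),(.147,[(285,107),(378,107),(331,157),(331,60)])):
  q=np.array([onz(c,*p,z)[:2] for p in ps]);print(np.round(q,4).tolist(),q.mean(0))
  if z==.178:
    d=(q[2]+q[3]-q[0]-q[1]);print('bar ang',np.arctan2(d[1],d[0]),np.linalg.norm(d)/2,np.linalg.norm(q[0]-q[1]))
# housing right/bottom edges z=.115
a,b=onz(c,235,258,.115),onz(c,538,226,.115);print('edge',np.arctan2(*(b-a)[[1,0]]), np.linalg.norm(b-a))
g=cv2.cvtColor(c['frame'],cv2.COLOR_RGB2GRAY)
pts=np.array([onz(c,*p,.139)[:2] for p in[(193,100),(467,95),(330,238),(220,185),(440,185),(265,220),(400,220)]])
A=np.c_[2*pts,np.ones(len(pts))];s=np.linalg.lstsq(A,(pts**2).sum(1),rcond=None)[0]
print(s[:2],np.sqrt(s[2]+s[0]**2+s[1]**2))
```

```text
[[0.544, -0.1325], [0.5509, -0.1423], [0.5775, -0.106], [0.5845, -0.1145]] [ 0.56422572 -0.12382287]
bar ang 0.6798970234191625 0.04314552996211963 0.011954273230705024
[[0.5378, -0.1224], [0.591, -0.1227], [0.5641, -0.1507], [0.5641, -0.0981]] [ 0.56423485 -0.12346976]
edge 0.1063140464529559 0.22185690239708025
[ 0.56391579 -0.12388214] 0.08139986910575911
```

View pics/w1z.png

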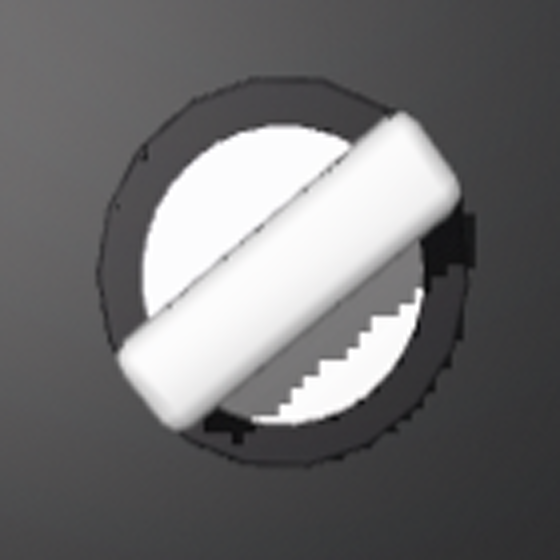

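>>> {"method": "apply_moves", "body": {"increments": [[[0.001,0,0.026],[0,0,0],0.05],[[0,0,0.026],[0,0,0],0.05],[[0,0,0.025],[0,-8.5,0],0.05],[[0,0,0],[0,-8.5,0],0.05],[[0,0,0],[0,-8.5,0],0.05],[[0,0,0],[0,-8.5,0],0.05],[[0,0,0],[0,-8.5,0],0.05],[[0,0,0],[0,-8.5,0],0.05]]}}

```text
clock: 1.85
position: [0.563, -0.1222, 0.2311]
tool_rot: [-1.454, -0.7, 0.7]
force: [-0.5, 0.4, -0.2]
grip_width: 0.587
```

>>> {"method": "apply_moves", "body": {"increments": [[[0,0,0],[0,-8.5,0],0.05],[[0,0,0],[0,-8.5,0],0.05],[[0,0,0],[0,-8.5,0],0.05],[[0,0,0],[0,-8.5,0],0.05],[[0,0,0],[0,-8.5,0],0.05],[[0,0,0],[0,-8.5,0],0.05],[[0,0,0],[0,-8.5,0],0.05],[[0,0,0],[0,-8.5,0],0.05]]}}

```text
clock: 2.65
position: [0.563, -0.1223, 0.2311]
tool_rot: [-0.921, -1.576, 1.576]
force: [0.5, 0.1, -0.6]
grip_width: 0.585
```

```bash
cat >> h.py <<'E'
def st():
    s=bot.state();M=cv2.Rodrigues(np.array(s['tool_rot'],float))[0]
    print('t',round(float(s['clock']),2),'pos',np.round(s['position'],4),'yawx',round(float(np.degrees(np.arctan2(M[1,0],M[0,0]))),2),'tilt',np.round(M[:,1],3),'F',np.round(s['force'],2),'M',np.round(s['moment'],3),'j7',round(float(s['joint_positions'][6]),3),'e7',round(float(s['joint_efforts'][6]),3),'g',round(float(s['grip_width']),3))
    return s,M
def rel(p):
    s,M=st();print('tool-frame shift',np.round(M.T@(np.array(p)-s['position']),4))
E
python3 - <<'E'
from h import *
rel((.5635,-.124,.231))
c=bot.get_image('wrist');save(c,'w2.png')
rel((.5635,-.124,.231));print(c['eye'])
E
```

```text
t 2.65 pos [ 0.563  -0.1223  0.2311] yawx 119.38 tilt [-0.  0. -1.] F [ 0.48  0.15 -0.56] M [ 0.055 -0.076 -0.001] j7 2.206 e7 -3.063 g 0.585
tool-frame shift [-0.0017  0.0001  0.0004]
t 2.7 pos [ 0.563  -0.1223  0.231 ] yawx 119.93 tilt [-0.001  0.    -1.   ] F [-0.67 -1.48 -0.14] M [-0.022  0.075 -0.027] j7 2.216 e7 -2.517 g 0.586
tool-frame shift [-0.0017  0.      0.0004]
[ 0.49500324 -0.16080162  0.37181815]
```

View pics/w2.png

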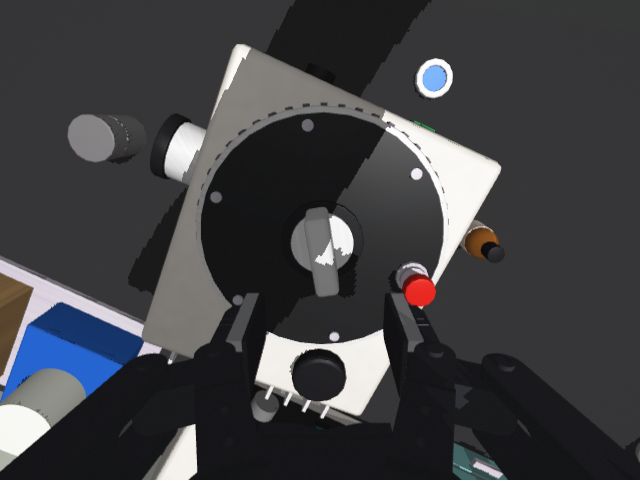

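Run:
```python
from h import *
c=bot.get_image('wrist')
import pickle;pickle.dump(c,open('w2.pkl','wb'))
f=cv2.cvtColor(c['frame'],cv2.COLOR_RGB2BGR)[180:320,260:440]
cv2.imwrite('pics/w2z.png',cv2.resize(f,None,fx=4,fy=4,interpolation=cv2.INTER_CUBIC))
st()
```

```text
t 2.75 pos [ 0.563  -0.1224  0.2311] yawx 119.17 tilt [-0.  0. -1.] F [-0.73  0.44  0.07] M [ 0.011 -0.031  0.033] j7 2.203 e7 2.859 g 0.579
```

View pics/w2z.png

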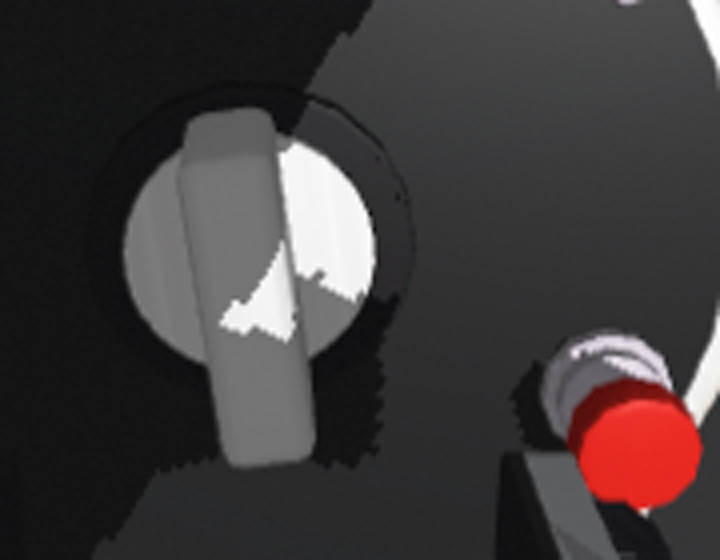

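Run:
```python
from h import *
import pickle
c=pickle.load(open('w2.pkl','rb'))
z=lambda x,y:(x/4+260,y/4+180)
q=np.array([onz(c,*z(*p),.178)[:2] for p in[(180,160),(278,153),(228,468),(316,455)]]);print(q.mean(0))
d=q[:2].sum(0)-q[2:].sum(0);print('bar',np.degrees(np.arctan2(d[1],d[0]))%180,np.linalg.norm(d)/2)
print('skirt',np.mean([onz(c,*z(*p),.147)[:2] for p in[(88,245),(413,245)]],0))
print('pl',onz(c,*z(642,445),.1675))
hs=[onz(c,*p,.115)[:2] for p in[(240,46),(500,165)]];d=hs[1]-hs[0];print('front edge',np.degrees(np.arctan2(d[1],d[0])),np.linalg.norm(d))
```

```text
[ 0.56193695 -0.12399291]
bar 37.32821566908373 0.046170171544008425
skirt [ 0.56233302 -0.12400224]
pl [ 0.55441922 -0.05979127  0.1675    ]
front edge 96.90012933311093 0.18797976273743694
```

>>> {"method": "apply_moves", "body": {"increments": [[[-0.0015,0,0.0005],[0,-4.6,0],0.045],[[0,0,0],[0,-4.6,0],0.045],[[0,0.016,0],[0,0,0],0.045],[[0,0.016,0],[0,0,0],0.045],[[0,0.016,0],[0,0,0],0.045],[[0,0.016,0],[0,0,0],0.045],[[0,0.014,0],[0,0,0],0.045],[[0,0,0],[0,0,0],0.045]]}}

```text
clock: 3.55
position: [0.5621, -0.1241, 0.1512]
tool_rot: [-0.814, -1.678, 1.679]
force: [0.4, -0.3, -0.7]
grip_width: 0.527
```

Run:
```python
from h import *
st()
c=bot.get_image('wrist');save(c,'w3.png');c=bot.get_image('side')
st()
f=cv2.cvtColor(c['frame'],cv2.COLOR_RGB2BGR)[175:305,275:425]
cv2.imwrite('pics/s3z.png',cv2.resize(f,None,fx=4,fy=4,interpolation=cv2.INTER_CUBIC))
```

```text
t 3.55 pos [ 0.5621 -0.1241  0.1512] yawx 128.07 tilt [-0.004  0.001 -1.   ] F [ 0.37 -0.34 -0.66] M [-0.01   0.027 -0.026] j7 2.353 e7 -0.096 g 0.527
t 3.65 pos [ 0.5634 -0.1244  0.1535] yawx 128.12 tilt [-0.  0. -1.] F [ 0.32 -0.12 -0.12] M [ 0.055 -0.015  0.005] j7 2.355 e7 -0.057 g 0.528
```

View pics/w3.png

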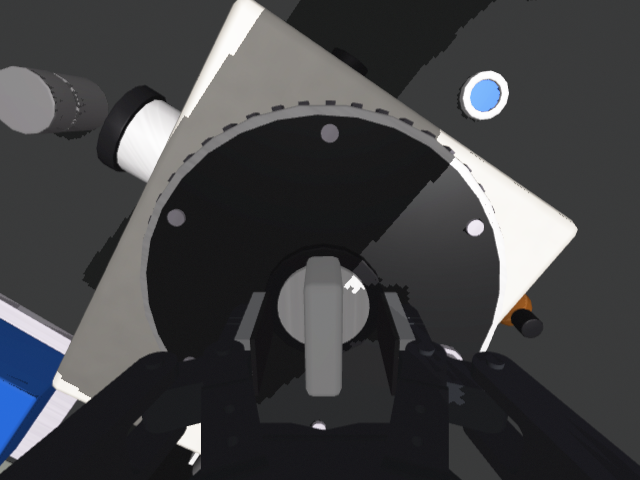

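View pics/s3z.png

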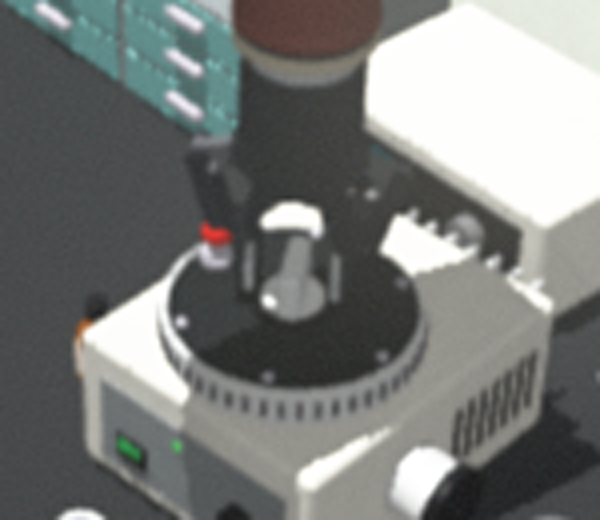

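>>> {"method": "apply_moves", "body": {"increments": [[[0,0,0],[0,0,0],0.03],[[0,0,0],[0,0,0],0.02],[[0,0,0],[0,0,0],0.012],[[0,0,0],[0,0,0],0.008],[[0,0,0],[0,0,0],0.004],[[0,0,0],[0,0,0],0.002],[[0,0,0],[0,0,0],0.002],[[0,0,0],[0,0,0],0.002]], "squeeze": 60}}

```text
clock: 4.45
position: [0.5633, -0.1241, 0.1543]
tool_rot: [-0.816, -1.682, 1.681]
force: [-3.9, 2.3, 6.3]
grip_width: 0.151
```

Run:
```python
from h import *
st()
c=bot.get_image('wrist');save(c,'w4.png');st();c=bot.get_image('side')
st()
f=cv2.cvtColor(c['frame'],cv2.COLOR_RGB2BGR)[175:305,275:425]
cv2.imwrite('pics/s4z.png',cv2.resize(f,None,fx=4,fy=4,interpolation=cv2.INTER_CUBIC))
```

```text
t 4.45 pos [ 0.5633 -0.1241  0.1543] yawx 128.21 tilt [ 0.  0. -1.] F [-3.86  2.34  6.28] M [ 0.416  0.673 -0.018] j7 2.356 e7 -0.02 g 0.151
t 4.5 pos [ 0.5633 -0.1241  0.1543] yawx 128.21 tilt [ 0.  0. -1.] F [-3.76  2.34  5.08] M [ 0.375  0.773 -0.009] j7 2.356 e7 -0.02 g 0.15
t 4.55 pos [ 0.5633 -0.1241  0.1543] yawx 128.21 tilt [ 0.  0. -1.] F [-3.72  2.1   5.12] M [ 0.375  0.711 -0.026] j7 2.356 e7 -0.02 g 0.149
```

View pics/w4.png

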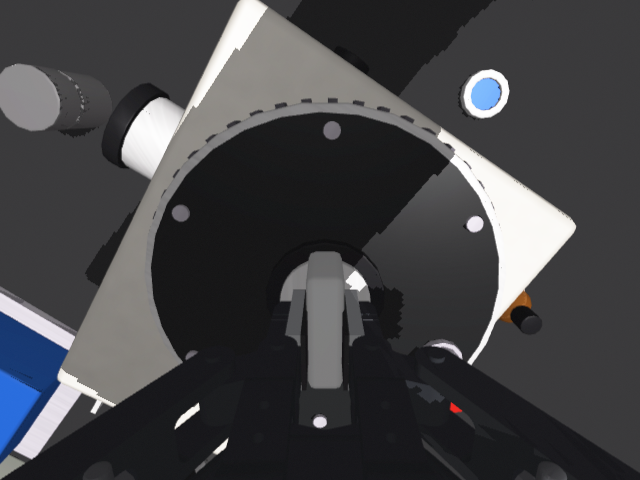

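View pics/s4z.png

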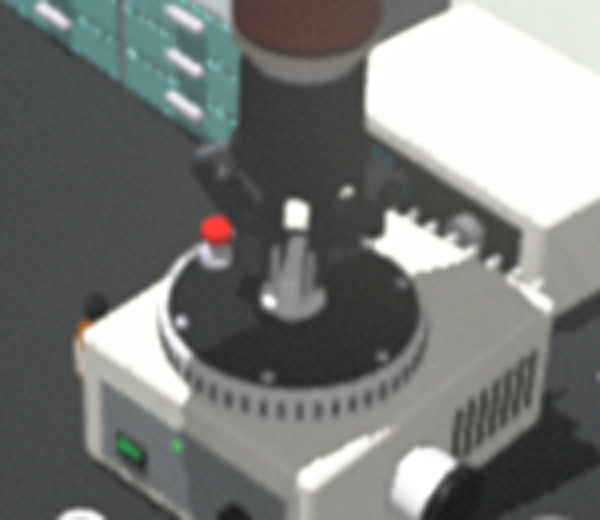

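>>> {"method": "apply_moves", "body": {"increments": [[[0,0,0],[0,1.2,0],0.002],[[0,0,0],[0,1.2,0],0.002],[[0,0,0],[0,1.2,0],0.002],[[0,0,0],[0,1.2,0],0.002],[[0,0,0],[0,1.2,0],0.002],[[0,0,0],[0,1.2,0],0.002],[[0,0,0],[0,1.2,0],0.002],[[0,0,0],[0,1.2,0],0.002]]}}

```text
clock: 5.35
position: [0.5634, -0.1242, 0.1544]
tool_rot: [-0.931, -1.567, 1.566]
force: [-3.5, 1.9, 5.7]
grip_width: 0.155
```

```bash
python3 -c "
from h import *
st();bot.get_image('side');st()"
```

```text
t 5.35 pos [ 0.5634 -0.1242  0.1544] yawx 118.56 tilt [ 0.001  0.    -1.   ] F [-3.54  1.91  5.71] M [0.308 0.708 0.164] j7 2.192 e7 0.299 g 0.155
t 5.4 pos [ 0.5633 -0.1241  0.1543] yawx 118.48 tilt [ 0.001  0.    -1.   ] F [-3.97  2.3   4.85] M [ 0.298  0.671 -0.023] j7 2.19 e7 0.235 g 0.146
```

>>> {"method": "apply_moves", "body": {"increments": [[[0,0,0],[0,0.6,0],0.002],[[0,0,0],[0,0.6,0],0.002],[[0,0,0],[0,0.6,0],0.002],[[0,0,0],[0,0.6,0],0.002],[[0,0,0],[0,0.6,0],0.002],[[0,0,0],[0,0.6,0],0.002],[[0,0,0],[0,0.6,0],0.002],[[0,0,0],[0,0.6,0],0.002]]}}

```text
clock: 6.2
position: [0.5634, -0.1242, 0.1543]
tool_rot: [-0.984, -1.509, 1.508]
force: [-3.2, 1.7, 4.7]
grip_width: 0.152
```

```bash
python3 -c "
from h import *
st()"
```

```text
t 6.2 pos [ 0.5634 -0.1242  0.1543] yawx 113.78 tilt [ 0.001  0.    -1.   ] F [-3.21  1.66  4.68] M [0.288 0.663 0.121] j7 2.111 e7 0.107 g 0.152
```

>>> {"method": "apply_moves", "body": {"increments": [[[0,0,0],[0,0.4,0],0.002],[[0,0,0],[0,0.4,0],0.002],[[0,0,0],[0,0.4,0],0.002],[[0,0,0],[0,0.4,0],0.002],[[0,0,0],[0,0.4,0],0.002],[[0,0,0],[0,0.4,0],0.002],[[0,0,0],[0,0.4,0],0.002],[[0,0,0],[0,0.4,0],0.002]]}}

```text
clock: 7.0
position: [0.5634, -0.1243, 0.1543]
tool_rot: [-1.018, -1.469, 1.469]
force: [-3.1, 1.7, 4.7]
grip_width: 0.151
```

```bash
python3 -c "
from h import *
st()"
```

```text
t 7.0 pos [ 0.5634 -0.1243  0.1543] yawx 110.59 tilt [ 0.001  0.    -1.   ] F [-3.14  1.72  4.68] M [0.241 0.679 0.131] j7 2.056 e7 0.038 g 0.151
```

>>> {"method": "apply_moves", "body": {"increments": [[[0,0,0],[0,0.4,0],0.002],[[0,0,0],[0,0.4,0],0.002],[[0,0,0],[0,0.4,0],0.002],[[0,0,0],[0,0.4,0],0.002],[[0,0,0],[0,0.4,0],0.002],[[0,0,0],[0,0.4,0],0.002],[[0,0,0],[0,0.4,0],0.002],[[0,0,0],[0,0.4,0],0.002]]}}

```text
clock: 7.8
position: [0.5634, -0.1243, 0.1543]
tool_rot: [-1.051, -1.43, 1.429]
force: [-2.5, 1.3, 5.7]
grip_width: 0.149
```

```bash
python3 -c "
from h import *
st()"
```

```text
t 7.8 pos [ 0.5634 -0.1243  0.1543] yawx 107.39 tilt [ 0.001  0.    -1.   ] F [-2.53  1.27  5.65] M [0.206 0.629 0.074] j7 2.002 e7 0.038 g 0.149
```

>>> {"method": "apply_moves", "body": {"increments": [[[0,0,0],[0,0.3,0],0.002],[[0,0,0],[0,0.3,0],0.002],[[0,0,0],[0,0.3,0],0.002],[[0,0,0],[0,0.3,0],0.002],[[0,0,0],[0,0.3,0],0.002],[[0,0,0],[0,0.3,0],0.002],[[0,0,0],[0,0.3,0],0.002],[[0,0,0],[0,0.3,0],0.002]]}}

```text
clock: 8.6
position: [0.5634, -0.1243, 0.1543]
tool_rot: [-1.074, -1.4, 1.399]
force: [-3.4, 1.6, 5.2]
grip_width: 0.15
```

```bash
python3 -c "
from h import *
st()"
```

```text
t 8.6 pos [ 0.5634 -0.1243  0.1543] yawx 105.0 tilt [ 0.001  0.    -1.   ] F [-3.41  1.62  5.15] M [0.199 0.652 0.065] j7 1.961 e7 0.001 g 0.15
```

>>> {"method": "apply_moves", "body": {"increments": [[[0,0,0],[0,0.3,0],0.002],[[0,0,0],[0,0.3,0],0.002],[[0,0,0],[0,0.3,0],0.002],[[0,0,0],[0,0.3,0],0.002],[[0,0,0],[0,0.3,0],0.002],[[0,0,0],[0,0.3,0],0.002],[[0,0,0],[0,0.3,0],0.002],[[0,0,0],[0,0.3,0],0.002]]}}

```text
clock: 9.4
position: [0.5634, -0.1243, 0.1543]
tool_rot: [-1.098, -1.37, 1.369]
force: [-3.2, 0.5, 6.2]
grip_width: 0.153
```

```bash
python3 -c "
from h import *
st()"
```

```text
t 9.4 pos [ 0.5634 -0.1243  0.1543] yawx 102.59 tilt [ 0.001  0.    -1.   ] F [-3.19  0.49  6.16] M [0.201 0.631 0.077] j7 1.92 e7 0.006 g 0.153
```

>>> {"method": "apply_moves", "body": {"increments": [[[0,0,0],[0,0.4,0],0.002],[[0,0,0],[0,0.4,0],0.002],[[0,0,0],[0,0.4,0],0.002],[[0,0,0],[0,0.4,0],0.002],[[0,0,0],[0,0.4,0],0.002],[[0,0,0],[0,0.4,0],0.002],[[0,0,0],[0,0.4,0],0.002],[[0,0,0],[0,0.4,0],0.002]]}}

```text
clock: 10.2
position: [0.5634, -0.1244, 0.1543]
tool_rot: [-1.128, -1.329, 1.329]
force: [-2.4, 1.2, 4.8]
grip_width: 0.151
```

```bash
python3 -c "
from h import *
st()"
```

```text
t 10.2 pos [ 0.5634 -0.1244  0.1543] yawx 99.39 tilt [ 0.001  0.    -1.   ] F [-2.44  1.18  4.82] M [0.2   0.662 0.092] j7 1.866 e7 0.039 g 0.151
```

>>> {"method": "apply_moves", "body": {"increments": [[[0,0,0],[0,0.4,0],0.002],[[0,0,0],[0,0.4,0],0.002],[[0,0,0],[0,0.4,0],0.002],[[0,0,0],[0,0.4,0],0.002],[[0,0,0],[0,0.4,0],0.002],[[0,0,0],[0,0.4,0],0.002],[[0,0,0],[0,0.4,0],0.002],[[0,0,0],[0,0.4,0],0.002]]}}

```text
clock: 11.0
position: [0.5634, -0.1244, 0.1543]
tool_rot: [-1.157, -1.289, 1.288]
force: [-3.0, 0.6, 4.3]
grip_width: 0.15
```

```bash
python3 -c "
from h import *
st()"
```

```text
t 11.0 pos [ 0.5634 -0.1244  0.1543] yawx 96.18 tilt [ 0.001  0.    -1.   ] F [-2.99  0.65  4.34] M [0.157 0.552 0.086] j7 1.811 e7 0.039 g 0.15
```

>>> {"method": "apply_moves", "body": {"increments": [[[0,0,0],[0,0.4,0],0.002],[[0,0,0],[0,0.4,0],0.002],[[0,0,0],[0,0.4,0],0.002],[[0,0,0],[0,0.4,0],0.002],[[0,0,0],[0,0.4,0],0.002],[[0,0,0],[0,0.4,0],0.002],[[0,0,0],[0,0.4,0],0.002],[[0,0,0],[0,0.4,0],0.002]]}}

```text
clock: 11.8
position: [0.5634, -0.1244, 0.1543]
tool_rot: [-1.185, -1.248, 1.247]
force: [-2.9, 0.9, 6.1]
grip_width: 0.147
```

```bash
python3 -c "
from h import *
st()"
```

```text
t 11.8 pos [ 0.5634 -0.1244  0.1543] yawx 92.98 tilt [ 0.001  0.    -1.   ] F [-2.86  0.86  6.07] M [0.122 0.67  0.078] j7 1.757 e7 0.038 g 0.147
```

>>> {"method": "apply_moves", "body": {"increments": [[[0,0,0],[0,0.4,0],0.002],[[0,0,0],[0,0.4,0],0.002],[[0,0,0],[0,0.4,0],0.002],[[0,0,0],[0,0.4,0],0.002],[[0,0,0],[0,0.4,0],0.002],[[0,0,0],[0,0.4,0],0.002],[[0,0,0],[0,0.4,0],0.002],[[0,0,0],[0,0.4,0],0.002]]}}

```text
clock: 12.6
position: [0.5634, -0.1245, 0.1543]
tool_rot: [-1.212, -1.207, 1.206]
force: [-2.9, 0.5, 4.6]
grip_width: 0.153
```

```bash
python3 -c "
from h import *
st()"
```

```text
t 12.6 pos [ 0.5634 -0.1245  0.1543] yawx 89.78 tilt [ 0.001 -0.    -1.   ] F [-2.87  0.45  4.62] M [0.109 0.664 0.15 ] j7 1.702 e7 0.038 g 0.153
```

>>> {"method": "apply_moves", "body": {"increments": [[[0,0,0],[0,0.4,0],0.002],[[0,0,0],[0,0.4,0],0.002],[[0,0,0],[0,0.4,0],0.002],[[0,0,0],[0,0.4,0],0.002],[[0,0,0],[0,0.4,0],0.002],[[0,0,0],[0,0.4,0],0.002],[[0,0,0],[0,0.4,0],0.002],[[0,0,0],[0,0.4,0],0.002]]}}

```text
clock: 13.4
position: [0.5634, -0.1245, 0.1543]
tool_rot: [-1.237, -1.166, 1.165]
force: [-3.1, 0.7, 4.2]
grip_width: 0.148
```

```bash
python3 -c "
from h import *
st()"
```

```text
t 13.4 pos [ 0.5634 -0.1245  0.1543] yawx 86.58 tilt [ 0.001 -0.    -1.   ] F [-3.09  0.71  4.21] M [0.048 0.624 0.077] j7 1.648 e7 0.037 g 0.148
```

>>> {"method": "apply_moves", "body": {"increments": [[[0,0,0],[0,0.4,0],0.002],[[0,0,0],[0,0.4,0],0.002],[[0,0,0],[0,0.4,0],0.002],[[0,0,0],[0,0.4,0],0.002],[[0,0,0],[0,0.4,0],0.002],[[0,0,0],[0,0.4,0],0.002],[[0,0,0],[0,0.4,0],0.002],[[0,0,0],[0,0.4,0],0.002]]}}

```text
clock: 14.2
position: [0.5634, -0.1245, 0.1543]
tool_rot: [-1.262, -1.124, 1.123]
force: [-3.2, 0.4, 4.1]
grip_width: 0.151
```

```bash
python3 -c "
from h import *
st()"
```

```text
t 14.2 pos [ 0.5634 -0.1245  0.1543] yawx 83.38 tilt [ 0.001 -0.    -1.   ] F [-3.2   0.36  4.07] M [0.105 0.638 0.063] j7 1.593 e7 0.035 g 0.151
```

>>> {"method": "apply_moves", "body": {"increments": [[[0,0,0],[0,0.4,0],0.002],[[0,0,0],[0,0.4,0],0.002],[[0,0,0],[0,0.4,0],0.002],[[0,0,0],[0,0.4,0],0.002],[[0,0,0],[0,0.4,0],0.002],[[0,0,0],[0,0.4,0],0.002],[[0,0,0],[0,0.4,0],0.002],[[0,0,0],[0,0.4,0],0.002]]}}

```text
clock: 15.0
position: [0.5633, -0.1246, 0.1543]
tool_rot: [-1.286, -1.082, 1.082]
force: [-2.9, -0.4, 5.0]
grip_width: 0.153
```

```bash
python3 -c "
from h import *
st()"
```

```text
t 15.0 pos [ 0.5633 -0.1246  0.1543] yawx 80.18 tilt [ 0.001 -0.    -1.   ] F [-2.9  -0.44  5.04] M [0.054 0.656 0.046] j7 1.539 e7 0.034 g 0.153
```

>>> {"method": "apply_moves", "body": {"increments": [[[0,0,0],[0,0.3,0],0.002],[[0,0,0],[0,0.3,0],0.002],[[0,0,0],[0,0.3,0],0.002],[[0,0,0],[0,0.3,0],0.002],[[0,0,0],[0,0.3,0],0.002],[[0,0,0],[0,0.3,0],0.002],[[0,0,0],[0,0.3,0],0.002],[[0,0,0],[0,0.3,0],0.002]]}}

```text
clock: 15.8
position: [0.5634, -0.1246, 0.1543]
tool_rot: [-1.303, -1.051, 1.05]
force: [-2.8, 0.3, 5.3]
grip_width: 0.152
```

```bash
python3 -c "
from h import *
st()"
```

```text
t 15.8 pos [ 0.5634 -0.1246  0.1543] yawx 77.78 tilt [ 0.001 -0.    -1.   ] F [-2.81  0.27  5.26] M [-0.016  0.655  0.105] j7 1.498 e7 0.002 g 0.152
```

>>> {"method": "apply_moves", "body": {"increments": [[[0,0,0],[0,0.4,0],0.002],[[0,0,0],[0,0.4,0],0.002],[[0,0,0],[0,0.4,0],0.002],[[0,0,0],[0,0.4,0],0.002],[[0,0,0],[0,0.4,0],0.002],[[0,0,0],[0,0.4,0],0.002],[[0,0,0],[0,0.4,0],0.002],[[0,0,0],[0,0.4,0],0.002]]}}

```text
clock: 16.6
position: [0.5633, -0.1246, 0.1543]
tool_rot: [-1.325, -1.009, 1.008]
force: [-2.9, 0.3, 5.9]
grip_width: 0.149
```

```bash
python3 -c "
from h import *
st()"
```

```text
t 16.6 pos [ 0.5633 -0.1246  0.1543] yawx 74.57 tilt [ 0.001 -0.    -1.   ] F [-2.85  0.31  5.93] M [-0.002  0.718  0.076] j7 1.444 e7 0.036 g 0.149
```

>>> {"method": "apply_moves", "body": {"increments": [[[0,0,0],[0,0.4,0],0.002],[[0,0,0],[0,0.4,0],0.002],[[0,0,0],[0,0.4,0],0.002],[[0,0,0],[0,0.4,0],0.002],[[0,0,0],[0,0.4,0],0.002],[[0,0,0],[0,0.4,0],0.002],[[0,0,0],[0,0.4,0],0.002],[[0,0,0],[0,0.4,0],0.002]]}}

```text
clock: 17.4
position: [0.5633, -0.1247, 0.1543]
tool_rot: [-1.346, -0.967, 0.966]
force: [-2.5, 0.3, 5.1]
grip_width: 0.149
```

```bash
python3 -c "
from h import *
st()"
```

```text
t 17.4 pos [ 0.5633 -0.1247  0.1543] yawx 71.37 tilt [ 0.001 -0.    -1.   ] F [-2.5   0.29  5.08] M [0.042 0.723 0.125] j7 1.389 e7 0.052 g 0.149
```

>>> {"method": "apply_moves", "body": {"increments": [[[0,0,0],[0,0.4,0],0.002],[[0,0,0],[0,0.4,0],0.002],[[0,0,0],[0,0.4,0],0.002],[[0,0,0],[0,0.4,0],0.002],[[0,0,0],[0,0.4,0],0.002],[[0,0,0],[0,0.4,0],0.002],[[0,0,0],[0,0.4,0],0.002],[[0,0,0],[0,0.4,0],0.002]]}}

```text
clock: 18.2
position: [0.5633, -0.1247, 0.1543]
tool_rot: [-1.366, -0.924, 0.924]
force: [-2.5, 0.7, 4.4]
grip_width: 0.159
```

```bash
python3 -c "
from h import *
st()"
```

```text
t 18.2 pos [ 0.5633 -0.1247  0.1543] yawx 68.15 tilt [ 0.001 -0.    -1.   ] F [-2.49  0.75  4.41] M [ 0.082  0.732 -0.143] j7 1.335 e7 0.269 g 0.159
```

>>> {"method": "apply_moves", "body": {"increments": [[[0,0,0],[0,0.2,0],0.002],[[0,0,0],[0,0.2,0],0.002],[[0,0,0],[0,0.2,0],0.002],[[0,0,0],[0,0.2,0],0.002],[[0,0,0],[0,0.2,0],0.002],[[0,0,0],[0,0.2,0],0.002],[[0,0,0],[0,0.2,0],0.002],[[0,0,0],[0,0.2,0],0.002]]}}

```text
clock: 19.0
position: [0.5633, -0.1247, 0.1543]
tool_rot: [-1.376, -0.903, 0.903]
force: [-2.8, 0.2, 4.6]
grip_width: 0.151
```

```bash
python3 -c "
from h import *
st()"
```

```text
t 19.0 pos [ 0.5633 -0.1247  0.1543] yawx 66.56 tilt [ 0.001 -0.    -1.   ] F [-2.79  0.22  4.59] M [ 0.004  0.714 -0.125] j7 1.308 e7 0.175 g 0.151
```

Still in the dip (−0.125), so the middle lies between 66.6 and 63.6°. Smaller steps now.

>>> {"method": "apply_moves", "body": {"increments": [[[0,0,0],[0,0.1,0],0.002],[[0,0,0],[0,0.1,0],0.002],[[0,0,0],[0,0.1,0],0.002],[[0,0,0],[0,0.1,0],0.002],[[0,0,0],[0,0.1,0],0.002],[[0,0,0],[0,0.1,0],0.002],[[0,0,0],[0,0.1,0],0.002],[[0,0,0],[0,0.1,0],0.002]]}}

```text
clock: 19.8
position: [0.5633, -0.1247, 0.1543]
tool_rot: [-1.381, -0.893, 0.892]
force: [-3.4, 0.7, 4.9]
grip_width: 0.147
```

```bash
python3 -c "
from h import *
st()"
```

```text
t 19.8 pos [ 0.5633 -0.1247  0.1543] yawx 65.78 tilt [ 0.001 -0.    -1.   ] F [-3.39  0.7   4.88] M [-0.041  0.758  0.068] j7 1.294 e7 -0.037 g 0.147
```

>>> {"method": "apply_moves", "body": {"increments": [[[0,0,0],[0,0,0],0.002],[[0,0,0],[0,0,0],0.018],[[0,0,0],[0,0,0],0.022],[[0,0,0],[0,0,0],0.028],[[0,0,0],[0,0,0],0.035],[[0,0,0],[0,0,0],0.042],[[0,0,0],[0,0,0],0.045],[[0,0,0],[0,0,0],0.045]]}}

```text
clock: 20.6
position: [0.5633, -0.1245, 0.1533]
tool_rot: [-1.38, -0.893, 0.893]
force: [-0.3, -0.3, -1.0]
grip_width: 0.529
```

Run:
```python
from h import *
st()
c=bot.get_image('wrist');save(c,'w5.png');st()
```

```text
t 20.6 pos [ 0.5633 -0.1245  0.1533] yawx 65.8 tilt [ 0.  0. -1.] F [-0.34 -0.29 -0.99] M [-0.004  0.024 -0.013] j7 1.294 e7 -0.0 g 0.529
t 20.65 pos [ 0.5632 -0.1245  0.1533] yawx 65.8 tilt [-0.  0. -1.] F [-0.71 -0.07 -0.49] M [ 0.006  0.057 -0.061] j7 1.294 e7 -0.0 g 0.528
```

View pics/w5.png

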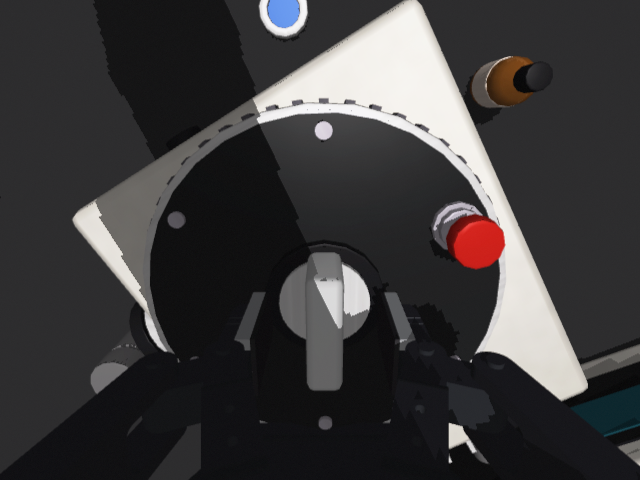

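Run:
```python
from h import *
c=bot.get_image('wrist')
hsv=cv2.cvtColor(c['frame'],cv2.COLOR_RGB2HSV)
m=(((hsv[...,0]<6)|(hsv[...,0]>174))&(hsv[...,1]>170)&(hsv[...,2]>140)).astype('uint8')
k,l,s,ce=cv2.connectedComponentsWithStats(m)
i=1+np.argmax(s[1:,4]);print(s[i],ce[i])
(u,v),r=cv2.minEnclosingCircle(np.argwhere(l==i)[:,::-1].astype(np.float32));print(u,v,r)
print(onz(c,u,v,.1665),onz(c,u+r,v,.1665)-onz(c,u,v,.1665))
st()
```

```text
[ 454  220   51   49 1895] [478.75356201 243.82691293]
478.38677978515625 243.3113250732422 26.240291595458984
[ 0.5553678  -0.05866633  0.1665    ] [0.00391808 0.00870856 0.        ]
t 20.7 pos [ 0.5633 -0.1246  0.1533] yawx 65.8 tilt [-0. -0. -1.] F [ 0.14  0.31 -0.37] M [-0.04  -0.002 -0.029] j7 1.294 e7 -0.0 g 0.528
```

>>> {"method": "apply_moves", "body": {"increments": [[[0,-0.02,0],[0,0,0],0.05],[[0,-0.03,0],[0,0,0],0.05],[[0,-0.03,0],[0,0,0],0.05],[[0,0,0],[0,8.5,0],0.03],[[0,0,0],[0,8.5,0],0.01],[[0,0,0],[0,8.5,0],0],[[0,0,0],[0,8.5,0],0],[[0,0,0],[0,8.5,0],0]], "squeeze": 30}}

```text
clock: 21.5
position: [0.5632, -0.1245, 0.2333]
tool_rot: [-1.548, -0.314, 0.314]
force: [0.1, 0.3, 0.4]
grip_width: -0.003
```

Run:
```python
from h import *
bot.get_image('side')
c=bot.get_image('wrist');save(c,'w6.png')
hsv=cv2.cvtColor(c['frame'],cv2.COLOR_RGB2HSV)
m=(((hsv[...,0]<6)|(hsv[...,0]>174))&(hsv[...,1]>170)&(hsv[...,2]>140)).astype('uint8')
k,l,s,ce=cv2.connectedComponentsWithStats(m)
i=1+np.argmax(s[1:,4]);print(s[i],ce[i])
print(onz(c,*ce[i],.1675))
rel((.5555,-.0588,.19))
```

```text
[341 127  34  36 961] [357.23413111 144.49115505]
[ 0.55624907 -0.05791503  0.1675    ]
t 21.6 pos [ 0.5633 -0.1245  0.2333] yawx 23.16 tilt [-0. -0. -1.] F [-0.11 -0.42 -0.21] M [-0.051  0.041 -0.014] j7 0.56 e7 -2.861 g 0.003
tool-frame shift [0.0187 0.0433 0.0634]
```

View pics/w6.png

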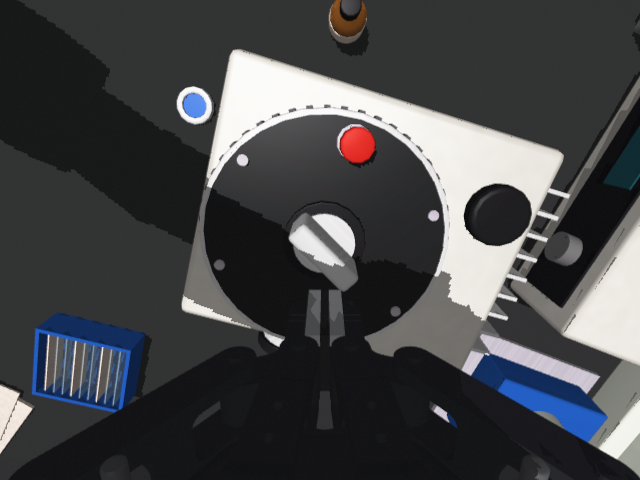

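>>> {"method": "apply_moves", "body": {"increments": [[[0.005,0,0.016],[0,0,0],0],[[0.005,0,0.016],[0,0,0],0],[[0.005,0,0.016],[0,0,0],0],[[0.004,0,0.016],[0,8,0],0],[[0,0.016,0],[0,8,0],0],[[0,0.02,0],[0,0,0],0],[[0,0.014,0],[0,0,0],0],[[0,0,0],[0,0,0],0]]}}

```text
clock: 22.4
position: [0.5542, -0.0583, 0.1812]
tool_rot: [-1.568, -0.1, 0.105]
force: [-0.3, 0.3, 0.6]
grip_width: -0.001
```

Run:
```python
from h import *
rel((.5557,-.0585,.1675))
c=bot.get_image('wrist');save(c,'w7.png')
d=bot.get_image('side');f=cv2.cvtColor(d['frame'],cv2.COLOR_RGB2BGR)[175:305,275:425]
cv2.imwrite('pics/s7z.png',cv2.resize(f,None,fx=4,fy=4,interpolation=cv2.INTER_CUBIC))
rel((.5557,-.0585,.1675))
```

```text
t 22.4 pos [ 0.5542 -0.0583  0.1812] yawx 7.48 tilt [-0.004  0.    -1.   ] F [-0.34  0.32  0.6 ] M [0.016 0.052 0.026] j7 0.166 e7 0.052 g -0.001
tool-frame shift [ 0.0015  0.0137 -0.0004]
t 22.5 pos [ 0.5555 -0.0584  0.1836] yawx 7.39 tilt [-0. -0. -1.] F [-0.1  -0.39  0.38] M [-0.048 -0.004 -0.003] j7 0.165 e7 0.059 g -0.004
tool-frame shift [ 0.0002  0.0161 -0.0001]
```

View pics/w7.png

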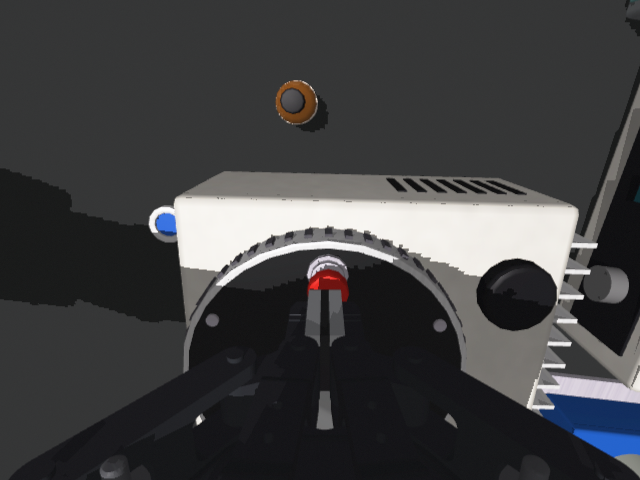

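View pics/s7z.png

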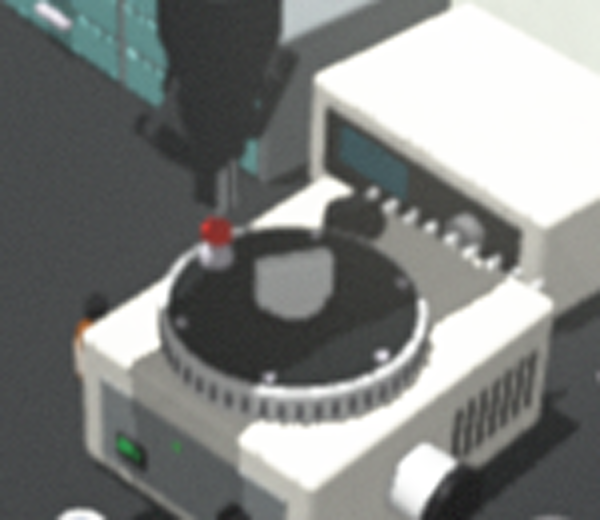

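>>> {"method": "apply_moves", "body": {"increments": [[[0,0.003,0],[0,0,0],0],[[0,0.003,0],[0,0,0],0],[[0,0.003,0],[0,0,0],0],[[0,0.002,0],[0,0,0],0],[[0,0.001,0],[0,0,0],0],[[0,0.001,0],[0,0,0],0],[[0,0.001,0],[0,0,0],0],[[0,0,0],[0,0,0],0]]}}

```text
clock: 23.3
position: [0.5554, -0.0582, 0.1692]
tool_rot: [-1.568, -0.1, 0.1]
force: [0.1, 0.3, -0.4]
grip_width: 0.004
```

>>> {"method": "apply_moves", "body": {"increments": [[[0,0.0005,0],[0,0,0],0],[[0,0.0005,0],[0,0,0],0],[[0,0.0005,0],[0,0,0],0],[[0,0.0005,0],[0,0,0],0],[[0,0.0005,0],[0,0,0],0],[[0,0.0005,0],[0,0,0],0],[[0,0.0005,0],[0,0,0],0],[[0,0.0005,0],[0,0,0],0]]}}

```text
clock: 24.1
position: [0.5554, -0.0583, 0.1654]
tool_rot: [-1.568, -0.1, 0.1]
force: [-1.1, -0.4, 2.6]
grip_width: -0.003
```

>>> {"method": "apply_moves", "body": {"increments": [[[0,0.0002,0],[0,0,0],0],[[0,0.0002,0],[0,0,0],0],[[0,0.0002,0],[0,0,0],0],[[0,0.0002,0],[0,0,0],0],[[0,0.0002,0],[0,0,0],0],[[0,0.0002,0],[0,0,0],0],[[0,0.0002,0],[0,0,0],0],[[0,0.0002,0],[0,0,0],0]]}}

```text
clock: 24.9
position: [0.5554, -0.0583, 0.1637]
tool_rot: [-1.568, -0.1, 0.1]
force: [-0.1, -0.5, 2.6]
grip_width: 0.003
```

```bash
python3 -c "
from h import *
st()"
```

```text
t 24.9 pos [ 0.5554 -0.0583  0.1637] yawx 7.29 tilt [ 0.  0. -1.] F [-0.06 -0.55  2.58] M [-0.021  0.103 -0.059] j7 0.164 e7 -0.0 g 0.003
```

Past the 2 mm stop depth at only 2.6 N, so the pin is entering the disc. I'll carry on.

>>> {"method": "apply_moves", "body": {"increments": [[[0,0.0002,0],[0,0,0],0],[[0,0.0002,0],[0,0,0],0],[[0,0.0002,0],[0,0,0],0],[[0,0.0002,0],[0,0,0],0],[[0,0.0002,0],[0,0,0],0],[[0,0.0002,0],[0,0,0],0],[[0,0.0002,0],[0,0,0],0],[[0,0.0002,0],[0,0,0],0]]}}

```text
clock: 25.7
position: [0.5554, -0.0583, 0.1621]
tool_rot: [-1.569, -0.1, 0.1]
force: [-0.6, 0.2, 3.0]
grip_width: 0.001
```

>>> {"method": "apply_moves", "body": {"increments": [[[0,0.0002,0],[0,0,0],0],[[0,0.0002,0],[0,0,0],0],[[0,0.0002,0],[0,0,0],0],[[0,0.0002,0],[0,0,0],0],[[0,0.0002,0],[0,0,0],0],[[0,0.0001,0],[0,0,0],0],[[0,0.0001,0],[0,0,0],0],[[0,0.0001,0],[0,0,0],0]]}}

```text
clock: 26.5
position: [0.5554, -0.0583, 0.1608]
tool_rot: [-1.568, -0.1, 0.1]
force: [-0.8, -0.5, 2.4]
grip_width: 0.004
```

```bash
python3 -c "
from h import *
st()"
```

```text
t 26.5 pos [ 0.5554 -0.0583  0.1608] yawx 7.3 tilt [ 0. -0. -1.] F [-0.77 -0.54  2.4 ] M [ 0.026 -0.024 -0.006] j7 0.164 e7 -0.0 g 0.004
```

>>> {"method": "apply_moves", "body": {"increments": [[[0,0.0002,0],[0,0,0],0],[[0,0.0002,0],[0,0,0],0],[[0,0.0002,0],[0,0,0],0],[[0,0.0001,0],[0,0,0],0],[[0,0.0001,0],[0,0,0],0],[[0,0.0001,0],[0,0,0],0],[[0,0.0001,0],[0,0,0],0],[[0,0.0001,0],[0,0,0],0]]}}

```text
clock: 27.3
position: [0.5554, -0.0582, 0.1597]
tool_rot: [-1.568, -0.1, 0.1]
force: [0.3, 0.5, 2.5]
grip_width: -0.001
```

>>> {"method": "apply_moves", "body": {"increments": [[[0,0.0001,0],[0,0,0],0],[[0,0.0001,0],[0,0,0],0],[[0,0.0001,0],[0,0,0],0],[[0,0.0001,0],[0,0,0],0],[[0,0,0],[0,0,0],0],[[0,0,0],[0,0,0],0],[[0,0,0],[0,0,0],0],[[0,0,0],[0,0,0],0]]}}

```text
clock: 28.1
position: [0.5554, -0.0582, 0.1596]
tool_rot: [-1.568, -0.1, 0.1]
force: [-0.6, 0.6, 5.7]
grip_width: 0.001
```

>>> {"method": "apply_moves", "body": {"increments": [[[0,0.0001,0],[0,0,0],0],[[0,0.0001,0],[0,0,0],0],[[0,0.0001,0],[0,0,0],0],[[0,0.0001,0],[0,0,0],0],[[0,0,0],[0,0,0],0],[[0,0,0],[0,0,0],0],[[0,0,0],[0,0,0],0],[[0,0,0],[0,0,0],0]]}}

```text
clock: 28.9
position: [0.5555, -0.0582, 0.1596]
tool_rot: [-1.568, -0.1, 0.1]
force: [-3.5, -0.0, 9.2]
grip_width: -0.001
```

Firm bottom: 9 N at z = 0.1596 m, with no further travel. Now I'll lift off straight up and step aside.

>>> {"method": "apply_moves", "body": {"increments": [[[0,-0.001,0],[0,0,0],0],[[0,-0.005,0],[0,0,0],0],[[0,-0.02,0],[0,0,0],0],[[0,-0.02,0],[0,0,0],0],[[0,-0.02,0],[0,0,0],0],[[0,-0.02,0],[0,0,0],0],[[0,0,-0.03],[0,0,0],0],[[0,0,-0.03],[0,0,0],0]]}}

```text
clock: 29.7
position: [0.5634, -0.1177, 0.2458]
tool_rot: [-1.568, -0.103, 0.101]
force: [0.4, -0.4, 0.1]
grip_width: 0.001
```

>>> {"method": "apply_moves", "body": {"increments": [[[0,0,-0.03],[0,0,0],0],[[0,0,-0.03],[0,0,0],0],[[0,0,-0.03],[0,0,0],0],[[0,0,0],[0,0,0],0],[[0,0,0],[0,0,0],0],[[0,0,0],[0,0,0],0],[[0,0,0],[0,0,0],0],[[0,0,0],[0,0,0],0]]}}

```text
clock: 30.5
position: [0.5746, -0.206, 0.245]
tool_rot: [-1.568, -0.101, 0.101]
force: [-0.6, 0.1, 0.4]
grip_width: -0.002
```

Run:
```python
from h import *
import pickle
C={n:bot.get_image(n) for n in('scene','side','wrist')}
st()
P={}
for n in('scene','side'):
    c=C[n];hsv=cv2.cvtColor(c['frame'],cv2.COLOR_RGB2HSV)
    x,y,w,h=(200,180,150,120) if n=='scene' else(285,215,150,120)
    v=hsv[y:y+h,x:x+w];m=(((v[...,0]<8)|(v[...,0]>172))&(v[...,1]>130)&(v[...,2]>60)).astype('uint8')
    k,l,s,ce=cv2.connectedComponentsWithStats(m);i=1+np.argmax(s[1:,4]);P[n]=ce[i]+[x,y];print(n,s[i,4],P[n])
    cv2.imwrite(f'pics/{n}9z.png',cv2.resize(cv2.cvtColor(c['frame'],cv2.COLOR_RGB2BGR)[y:y+h,x:x+w],None,fx=5,fy=5))
A=np.zeros((3,3));b=np.zeros(3)
for n in P:
    e,d=ray(C[n],*P[n]);d=d/np.linalg.norm(d);Q=np.eye(3)-np.outer(d,d);A+=Q;b+=Q@e
print('head centre',np.linalg.solve(A,b))
save(C['wrist'],'w9.png');save(C['side'],'side9.png')
pickle.dump(C,open('c9.pkl','wb'))
```

```text
t 30.65 pos [ 0.5745 -0.2066  0.2451] yawx 7.34 tilt [ 0.  0. -1.] F [0.05 0.14 0.02] M [-0.028  0.01   0.016] j7 0.435 e7 -0.003 g -0.002
scene 61 [297.98360656 225.13114754]
side 42 [328.64285714 234.4047619 ]
head centre [ 0.5558929  -0.05663991  0.15563575]
```

View pics/w9.png

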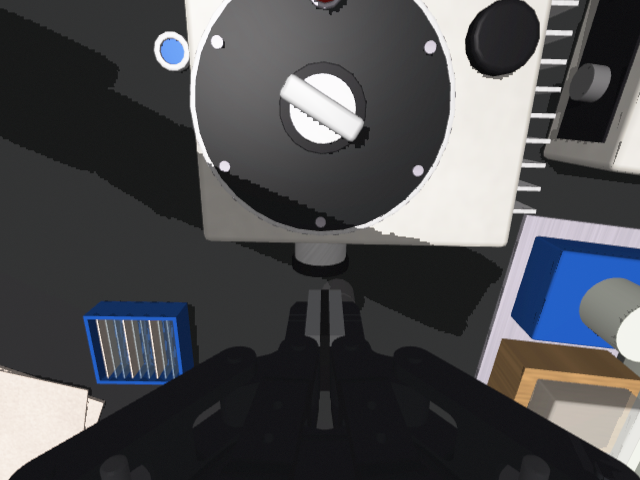

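View pics/side9.png

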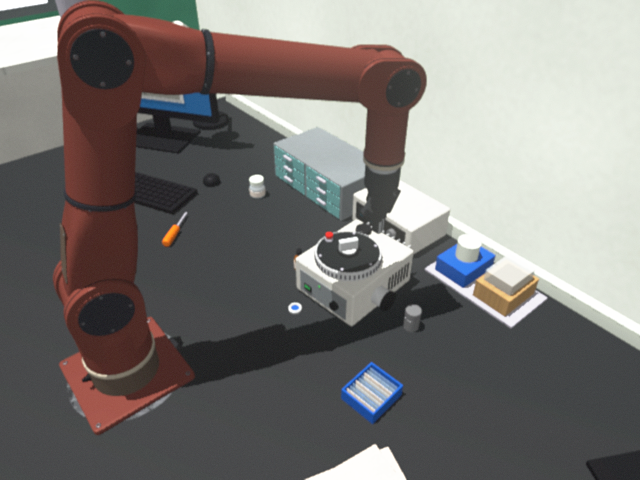

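```bash
python3 -c "
from rig import bot
print(bot.hand_in())"
```

```text
the job is handed in; nothing more can be done
None
```

The filter turret is sitting in its index notch and the red lock plunger is pressed all the way down. I handed the job in at about 31 s of the 72 s allowed.

- **Turret:** I gripped the bar knob and turned it slowly clockwise. The turning moment held around 0.1 N m, dipped to about −0.14 N m, then rose again about 3° further on. I let go there, at a knob angle of about 1.24 rad. In pictures after the release and at the end, the bar still pointed the same way, to within about 1°.
- **Plunger:** It slid past the 2 mm mark, where it would have stopped if the turret were out of its notch, at only about 3 N. It then stopped firmly at a height of 159.6 mm (159.5 mm expected). The highest reading was 9 N, well under the 25 N limit.
- **Release and surroundings:** The arm is clear of everything and the force reads zero. In the last side and wrist views, the things on the bench look to be where they were.

**One check that differed:** the two-camera measurement shows the plunger head dropped about 6.5 mm, not 8 mm. That measurement is only good to about a pixel (1–2 mm), so I relied on the height and the firm stop instead.

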